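# Register a wooden bed label in the marking board and stamp it

### The arm

A 7-joint arm with a two-finger parallel gripper is mounted at the origin on the work surface; the furniture and walls round the work are solid. World frame = base frame: x ahead of the robot, y to its left, z up, the work surface at z = 0. Lengths are in m, angles in rad, forces in N, time in s.
With the tool pointing down it reaches from about 0.425 to 1.025 m from the base axis. Payload 9.4 kg.
Tool frame: the origin (TCP) lies at the very end of the fingers, on their centre line; the grasp point (between the pads) lies grip_depth behind it (grip_depth is the distance from the TCP to the grasp point, in m); x points along the fingers, y is the direction in which the jaws open and shut, and the axes are right-handed (so a half turn about x gives the same grasp; the last joint's range is limited). The gripper opens to 85 mm and grips with 20 to 120 N. Pads are 22 mm wide; open, the fingers measure 114 mm over their backs; the gripper's body (76 mm by 85 mm) begins 54 mm behind the grasp point. The pads swing forward as they close: fully open they stand 13 mm farther back than shut.
Start: joints at [1.098, 0.599, -0.003, 1.599, 0.002, 0.943, -0.08], TCP at [0.28, -0.669, 0.231] pointing down, gripper open.
Joint ranges: [-2.57, 2.57], [-0.35, 1.97], [-1.29, 1.29], [0.11, 2.56], [-1.05, 4.19], [0.11, 1.86], [-2.63, 2.63]. Speed limits (rad/s): [2.22, 2.22, 3.01, 3.01, 3.14, 3.14, 3.14].

### API

Orientations are given as a unit quaternion [w, x, y, z].
In Python, from bench import get_obs, capture, camera_info, hand_in, spot_in, pinpoint, grip_depth gives the robot as it stands.
- The arm moves only by the tool apply_moves, never from a script. Its argument "series" is a list of rows, each an object with "hand": the opening, from 0 (shut) to 1 (fully open); "offset": the shift along the tool's x, y, z in mm, a list of three; "delta_rot": the turn, a rotation vector about the tool's x, y, z in degrees, a list of three. A call has 1 to 12 rows; each row is the pose to reach, as a shift and turn from the pose measured when the call began, along the tool's axes at that moment; what a row does not reach only later rows make up. A row lasts 1/8 s, in which the tool goes at most 62.5 mm and 10.7 degrees, less where a joint would pass 70% of its speed; a pose out of reach is approached as far as the arm can. A call with a gripper value outside its range is refused whole. The fingers move at their own pace and stop on an object; "force" is the grip in N (left out, the last holds). Time passes only in rows, so rows that repeat a pose let the fingers close. It gives the time, the measured TCP pose, the force and the opening at its end, in the units of the state.
- get_obs(): the state, without advancing time (a new reading comes with each control period).
- capture(name): name is "scene" or "top"; returns the picture (420x560x3 uint8, blue, green, red); there is no depth.
- camera_info(name): a dict with "intrinsics" (3x3 intrinsics, pixels), "D" ([k1, k2, p1, p2, k3] as OpenCV has them; the pictures are not rectified), "extrinsics" (4x4, takes a point from world to camera coordinates). Camera axes: x right, y down, z forward; pixel columns grow to the right and rows downward; lengths in m; the calibration is good to about 2 mm. A picture is of the moment at which its call begins. camera_info takes no time and is no camera call.
- hand_in(): hands the job in, once; it reports no verdict.
Trained networks look in the newest picture that a camera, given by its name, has taken for a name from the list of things; names that differ only in an ending like _2 or _b are one class to them, and where a whole thing is asked for, a point or a joint stands for the part that bears it (a point fixed in the world has none). Each returns a list of dicts, best first, with "conf" (0 to 1); they miss things now and then, are a little off and sometimes report something else, mostly with a low value. They report only what shows in the picture. A call takes as long as a camera call. They do not tell look-alikes from the thing itself.
- spot_in(camera, query): "uv" ([column, row] in pixels, amid what is visible of it).
- pinpoint(camera, query): "uv" ([column, row] in pixels: a listed point, or the origin of a listed thing).
The state is a dict: "t": time; "joint_pos": joint angles; "qd": joint speeds; "effort": joint torques, N m; "tcp_pos": TCP position; "tool_rot": TCP orientation; "contact_force": force on the tool from outside, world axes, zero at the start; "torque": the same for the moment, N m; "opening": finger opening in m.
Only numpy, scipy, OpenCV 4.12 (cv2) and the standard library are available. Lean on these libraries where they do the work, as an engineer would, in place of code of your own. Each camera call takes 0.05 s, during which the arm holds its last target. There are 200 camera calls.

### The job

Push the loose dark brown wooden label on the plywood marking board back flat against the aluminium rail, then slide it along the rail until its end is fully home in the corner under the hand stamp. With it home, press the stamp's black knob all the way down onto the label, then let the knob rise again. Only push and press with the fingertips: do not lift the label or press the stamp before the label is home, and leave everything else, the pen on the board too, where it is.

Things in the scene. Friction and masses are not known exactly. Their poses are not given: they have to be found in the camera images.
- marking_board: fixed marking board; its x points to the back, y left, z up; origin on the bench. Plywood bed from x -130 to +95 and y -240 to +160 mm of its frame, upper face at z = +15. The stamp's green cast frame stands at the left behind the rail, between y = +36 and +120, 81 mm high above the bench; its arm bridges the rail and the pocket 59 mm above the bench
- rail (a point): point on the rail's front face at bed height (board x +45, y -50, z +15 mm). The aluminium rail runs straight along the board's y from y = -230 to +135 mm, 18 mm high above the bed and 10 mm thick, at the back of the bed. Axes as the board's
- corner (a point): inside corner of the pocket at bed height, where the rail's face meets the end stop's (board x +45, y +115, z +15 mm); axes as the board's. The aluminium end stop faces right, is 12 mm high and 58 mm wide to the front
- pocket_mouth (a point): middle of the pocket's entrance at bed height (board x +22.75, y +55, z +15 mm); axes as the board's. From here to the end stop, 60 mm left, the pocket is 44.5 mm wide between the rail and a low front guide (9 mm high). Right of here the guide flares to the front by about 14 mm over 25 mm
- label: loose dark brown wooden label, 42 mm (its x) by 130 mm (its y) by 14 mm thick, a black screw hole near each end, about 60 g; origin under its centre. Starts askew on the right half of the bed in front of the rail; either end may go first. Fully home its origin is at board x +24, y +50 mm, and 70 mm of it stick out to the right of the pocket mouth
- stamp (a joint): travel of the hand stamp, m: 0 up, grows as the knob is pressed straight down. The die meets a label in the pocket at 0.012 (stop without a label: 0.018). About 5 N on the knob bring it down to the label, more presses on the label. A spring lifts it again
- stamp_knob (a point): top centre of the stamp's black mushroom knob, 42 mm across; 124 mm above the bench when up, on the stamp's upright axis (board x +24, y +78 mm)
- die_face (a point): brass block with a rubber face at the foot of the stamp, 26x34 mm, 11 mm high; this point is the centre of its underside, 26 mm above the bed when up. Moves with the knob
- spare_labels: stack of three spare dark brown wooden labels, 46x134x42 mm, lying beside the board; origin under its centre
- marker_pen: blue and white marker pen lying on the front left of the bed, 135 mm long, 16 mm thick; origin under its middle
- tie_tape: roll of cream tape lying flat, 98 mm across, 25 mm high; origin under its centre
- white_tags: bundle of white stick tags, 109x17x15 mm; origin under its centre
- clay_pots: stack of small terracotta pots, 70 mm across, 161 mm high; origin under its centre
- seed_packet: paper seed packet lying flat, 118x82x9 mm; origin under its centre
- clippers: red-handled secateurs lying flat, 67x191x17 mm; origin under the centre
Not all that is in view belongs to the job. What is meant by the label is not purple, red or white, and is the larger of those in its own colour.

How it is judged:
By the outcome, as a careful person would: the job done as asked, in the order asked, and still so for the second after the job is handed in, with the robot touching nothing.
It also fails if it takes over 58 s, if anything falls off the work surface, if the arm or the gripper's body presses on something with over 40 N, if the wrist force passes 120 N, or if a joint passes its speed limit or range.

## Working session

There is one attempt and no reset: what is moved stays moved. The work goes in short steps, Python scripts to look and compute and a tool call to move; the robot and the scene stay as the last step left them, time stands still between calls to the robot, and variables do not carry over. Pictures are saved under pics/ and viewed, about 8 in all and at most 12, crops included, and the job is handed in when it is done.

Besides the shell and the picture viewer there is one more tool, called after "Call:" as a command line: name --argument value ..., lists and objects as JSON in quotes. apply_moves: Moves the arm, as the interface text tells. Its arguments: {"type":"object","properties":{"series":{"type":"array","items":{"type":"object","properties":{"hand":{"type":"number"},"offset":{"type":"array","items":{"type":"number"}},"delta_rot":{"type":"array","items":{"type":"number"}}}}},"force":{"type":"number"}},"required":["series"]}

```bash
mkdir -p pics; cat > h.py <<'E'
import numpy as np, cv2
from bench import *
from scipy.spatial.transform import Rotation as R
def ray(cam,uv):
    c=camera_info(cam);K=np.array(c["intrinsics"]);E=np.array(c["extrinsics"])
    p=cv2.undistortPoints(np.array([[uv]],float),K,np.array(c["D"],float))[0,0]
    d=E[:3,:3].T@np.array([p[0],p[1],1.]);o=-E[:3,:3].T@E[:3,3];return o,d
def atz(cam,uv,z):
    o,d=ray(cam,uv);return o+d*(z-o[2])/d[2]
def proj(cam,P):
    c=camera_info(cam);E=np.array(c["extrinsics"])
    return cv2.projectPoints(np.atleast_2d(P).astype(float),cv2.Rodrigues(E[:3,:3])[0],E[:3,3],np.array(c["intrinsics"]),np.array(c["D"],float))[0][:,0]
E
python3 - <<'E'
from h import *
a=capture("scene");b=capture("top")
cv2.imwrite("pics/s0.png",a);cv2.imwrite("pics/t0.png",b)
Z=dict(marking_board=0,rail=.015,corner=.015,pocket_mouth=.015,label=.015,stamp_knob=.124,marker_pen=.015,spare_labels=0)
for q,z in Z.items():
    for cam in("top","scene"):
        for d in pinpoint(cam,q)[:3]: print(q,cam,np.round(d["uv"]),round(d["conf"],2),np.round(atz(cam,d["uv"],z),4))
print(get_obs(),grip_depth)
for c in("top","scene"): print(c,ray(c,(280,210))[0])
E
```

```text
marking_board top [244. 190.] 0.84 [0.5761 0.0655 0.    ]
marking_board scene [278. 206.] 0.86 [0.568  0.0709 0.    ]
rail scene [170. 176.] 0.55 [0.3562 0.4214 0.015 ]
rail scene [276. 191.] 0.36 [0.6007 0.12   0.015 ]
corner top [212. 181.] 0.89 [0.6113 0.1837 0.015 ]
corner scene [268. 180.] 0.79 [0.6134 0.18   0.015 ]
pocket_mouth top [228. 186.] 0.75 [0.5892 0.1235 0.015 ]
pocket_mouth top [360. 202.] 0.69 [ 0.5152 -0.3756  0.015 ]
pocket_mouth scene [275. 188.] 0.59 [0.6071 0.134  0.015 ]
label top [265. 203.] 0.93 [ 0.5212 -0.015   0.015 ]
label top [206. 262.] 0.7 [0.3059 0.2067 0.015 ]
label top [330. 173.] 0.67 [ 0.6319 -0.2652  0.015 ]
label scene [294. 299.] 0.87 [ 0.3518 -0.2539  0.015 ]
label scene [279. 225.] 0.76 [ 0.5056 -0.0079  0.015 ]
label scene [233. 245.] 0.45 [0.3402 0.0247 0.015 ]
stamp_knob top [150. 249.] 0.69 [0.3468 0.3796 0.124 ]
stamp_knob top [214. 179.] 0.44 [0.5917 0.1591 0.124 ]
stamp_knob top [230. 185.] 0.18 [0.5689 0.1014 0.124 ]
marker_pen top [225. 210.] 0.45 [0.4997 0.1364 0.015 ]
marker_pen scene [250. 205.] 0.57 [0.4889 0.1255 0.015 ]
marker
[... 234 characters left out ...]
4,  1.59940894,  0.00182992,
        0.94289377, -0.07977958]), 'qd': array([ 0.0003985 , -0.00021845,  0.00070476,  0.00112444,  0.00064817,
        0.00218316,  0.00129813]), 'effort': array([-2.52763739e-04, -7.76199889e+01,  1.56392276e+00, -2.58381146e+01,
        1.24704602e-02,  2.18312322e-03, -4.19084211e-05]), 'tcp_pos': array([ 0.2795002 , -0.66895553,  0.23128652]), 'tool_rot': array([-0.13905332, -0.69327958, -0.13903121,  0.69332382]), 'contact_force': array([-0.29759506,  0.474347  ,  0.51730532]), 'torque': array([-0.01218834,  0.07794604,  0.02649721]), 'opening': 0.0853639466364101} 0.0187
top [ 0.22150953 -0.05914315  1.52238312]
scene [-0.25572282 -0.87682402  1.35073233]
```

```bash
ls; ls pics
```

```text
h.py
pics
s0.png
t0.png
```

View pics/t0.png

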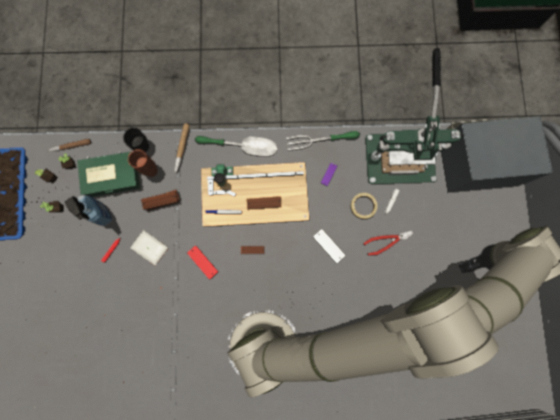

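View pics/s0.png

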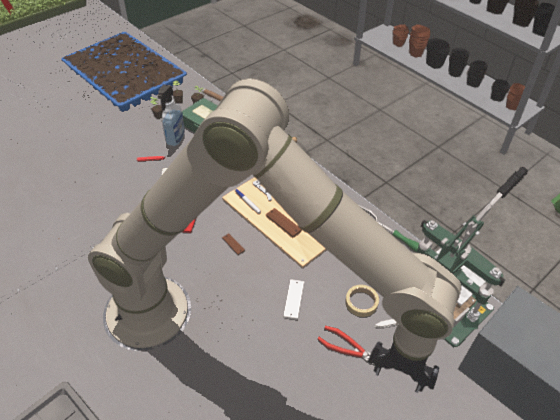

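```bash
cat >> h.py <<'E'
def metric(im,cam,z,x0,x1,y0,y1,s):  # ortho warp: up=+x, left=+y, s px per m
    H=int((x1-x0)*s);W=int((y1-y0)*s)
    u,v=np.meshgrid(np.arange(W),np.arange(H))
    P=np.stack([x1-v/s,y1-u/s,np.full(u.shape,z)],-1).reshape(-1,3)
    m=proj(cam,P).reshape(H,W,2).astype(np.float32)
    return cv2.remap(im,m[...,0],m[...,1],cv2.INTER_CUBIC)
E
python3 - <<'E'
from h import *
b=cv2.imread("pics/t0.png")
im=metric(b,"top",.015,.40,.68,-.22,.26,1600)
for k in range(1,10): cv2.putText(im,f"{.26-k*.05:.2f}",(int(k*80),8),0,.3,(0,255,255));cv2.line(im,(k*80,10),(k*80,16),(0,255,255))
for k in range(1,6): cv2.putText(im,f"{.68-k*.05:.2f}",(0,k*80),0,.3,(0,255,255))
cv2.imwrite("pics/m0.png",im)
E
```

```text
(no output)
```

View pics/m0.png

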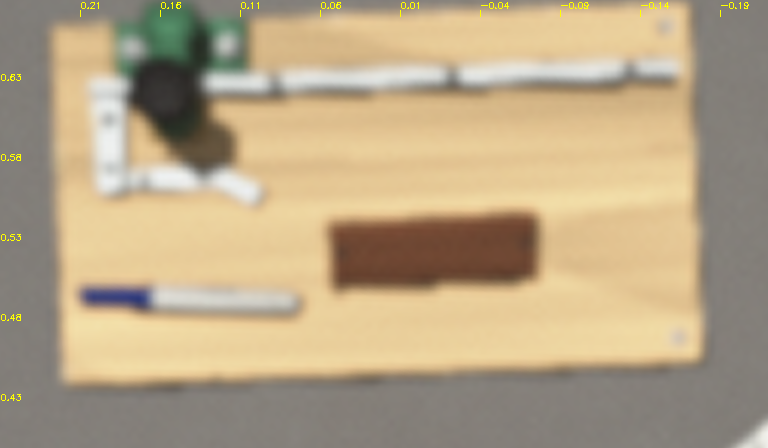

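The label meant is the brown piece at top (265,203), crop (434,251). It lies on the board and is about 130 mm long. The brown piece at top (253,250) is smaller and off the board, so it is a decoy, and so are the purple, red and white ones. The pen is at crop (190,300), and the stamp knob is at the left.

```bash
cat >> h.py <<'E'
B0=np.array([.5747,.0648]);BY=np.radians(1.95)
def b2w(x,y,z): c,s=np.cos(BY),np.sin(BY); return np.array([B0[0]+(c*x-s*y)/1e3,B0[1]+(s*x+c*y)/1e3,z/1e3])
def w2b(p): c,s=np.cos(BY),np.sin(BY); d=(np.array(p[:2])-B0)*1e3; return np.array([c*d[0]+s*d[1],-s*d[0]+c*d[1]])
def tool():
    o=get_obs();q=o["tool_rot"];return o,R.from_quat([q[1],q[2],q[3],q[0]])
def Rt():  # tool x down, y along +-board y
    z=np.array([0,0,-1.]);best=None
    o,r=tool();out=[]
    for s in(1,-1):
        y=s*np.array([-np.sin(BY),np.cos(BY),0]);out.append(R.from_matrix(np.stack([z,y,np.cross(z,y)],1)))
    return min(out,key=lambda t:(r.inv()*t).magnitude())
def go(*P):  # board mm targets (z above bench)
    o,r=tool();print("t",o["t"],"tcp board",np.round(w2b(o["tcp_pos"]),1),"z",round(o["tcp_pos"][2]*1e3,1),"F",np.round(o["contact_force"],1),"op",round(o["opening"],4))
    print("rot",np.round((r.inv()*Rt()).as_rotvec(degrees=True),1))
    for p in P: print(p,np.round(r.inv().apply(b2w(*p)-o["tcp_pos"])*1e3,1))
def label(im,cam="top"):
    m=metric(im,cam,.029,.44,.66,-.19,.22,2000);h=cv2.cvtColor(m,cv2.COLOR_BGR2HSV)
    g=cv2.inRange(h,(0,70,30),(14,255,150));g=cv2.morphologyEx(g,cv2.MORPH_OPEN,np.ones((9,9)))
    cs,_=cv2.findContours(g,0,2);c=max(cs,key=cv2.contourArea);(u,v),wh,a=cv2.minAreaRect(c)
    bx=cv2.boxPoints(((u,v),wh,a));w=[w2b((.66-q[1]/2000,.22-q[0]/2000)) for q in bx]
    print("label board",np.round(w2b((.66-v/2000,.22-u/2000)),1),"size",np.array(wh)/2,"corners",np.round(w,1).tolist())
E
python3 - <<'E'
from h import *
label(cv2.imread("pics/t0.png"))
o,r=tool();print(np.round(r.as_matrix(),2))
go((-60,-75,150),(-60,-75,60))
print(w2b((.5917,.1591)))
E
```

```text
label board [-57.3 -74.4] size [ 38.9676857 125.5841217] corners [[-39.2, -11.2], [-36.5, -136.8], [-75.4, -137.6], [-78.1, -12.0]]
[[-0.    0.39 -0.92]
 [-0.   -0.92 -0.39]
 [-1.    0.    0.  ]]
t 0.9 tcp board [-320.  -723.3] z 231.3 F [-0.3  0.5  0.5] op 0.0854
rot [20.7  0.  -0. ]
(-60, -75, 150) [  81.2 -514.3 -472.6]
(-60, -75, 60) [ 171.2 -514.3 -472.7]
[20.19893449 93.6669261 ]
```

Call:
apply_moves --series '[{"hand": 0, "offset": [0, -120, -135], "delta_rot": [8, 0, 0]}, {"hand": 0, "offset": [0, -243, -269], "delta_rot": [14, 0, 0]}, {"hand": 0, "offset": [0, -243, -269], "delta_rot": [20.7, 0, 0]}, {"hand": 0, "offset": [0, -243, -269], "delta_rot": [20.7, 0, 0]}, {"hand": 0, "offset": [0, -243, -269], "delta_rot": [20.7, 0, 0]}, {"hand": 0, "offset": [0, -243, -269], "delta_rot": [20.7, 0, 0]}, {"hand": 0, "offset": [80, -533, -428], "delta_rot": [20.7, 0, 0]}, {"hand": 0, "offset": [80, -533, -428], "delta_rot": [20.7, 0, 0]}, {"hand": 0, "offset": [80, -533, -428], "delta_rot": [20.7, 0, 0]}, {"hand": 0, "offset": [80, -533, -428], "delta_rot": [20.7, 0, 0]}, {"hand": 0, "offset": [80, -533, -428], "delta_rot": [20.7, 0, 0]}, {"hand": 0, "offset": [80, -533, -428], "delta_rot": [20.7, 0, 0]}]'

```text
t: 2.4
tcp_pos: [0.469, -0.0086, 0.1508]
tool_rot: [-0.013, -0.707, -0.014, 0.707]
contact_force: [0.2, -0.4, 0.6]
opening: -0.0001
```

```bash
python3 - <<'E'
from h import *
go((-108,-75,60),(-108,-75,21))
for cam in("top","scene"):
    capture(cam)
    for d in pinpoint(cam,"stamp_knob")[:3]: print(cam,np.round(d["uv"]),round(d["conf"],2),w2b(atz(cam,d["uv"],.124)))
E
```

```text
t 2.4 tcp board [-108.1  -69.7] z 150.8 F [ 0.2 -0.4  0.6] op -0.0001
rot [0.3 0.  0. ]
(-108, -75, 60) [90.8  5.4 -0.1]
(-108, -75, 21) [ 1.298e+02  5.400e+00 -1.000e-01]
top [220. 177.] 0.58 [25.53472925 71.9035129 ]
top [389. 240.] 0.53 [-233.08745681 -501.1261733 ]
scene [249. 203.] 0.66 [-143.74412462   -8.17276513]
```

Call:
apply_moves --series '[{"hand": 0, "offset": [60, 5.4, 0], "delta_rot": [0.3, 0, 0]}, {"hand": 0, "offset": [105, 5.4, 0], "delta_rot": [0.3, 0, 0]}, {"hand": 0, "offset": [129, 5.4, 0], "delta_rot": [0.3, 0, 0]}, {"hand": 0, "offset": [129, 5.4, 0], "delta_rot": [0.3, 0, 0]}, {"hand": 0, "offset": [129, 5.4, 0], "delta_rot": [0.3, 0, 0]}]'

```text
t: 3.22
tcp_pos: [0.4696, -0.0185, 0.0233]
tool_rot: [0.01, 0.707, 0.01, -0.707]
contact_force: [-0.2, -0.3, 0.2]
opening: 0.0001
```

```bash
python3 - <<'E'
from h import *
go((-12,-75,21),(-8,-75,21))
E
```

```text
t 3.225 tcp board [-107.9  -79.7] z 23.3 F [-0.2 -0.3  0.2] op 0.0001
rot [-0.3 -0.1 -0. ]
(-12, -75, 21) [  2.3  -5.2 -95.9]
(-8, -75, 21) [  2.3  -5.2 -99.9]
```

Call:
apply_moves --series '[{"hand": 0, "offset": [2, -5, -10]}, {"hand": 0, "offset": [2, -5, -18]}, {"hand": 0, "offset": [2, -5, -26]}, {"hand": 0, "offset": [2, -5, -34]}, {"hand": 0, "offset": [2, -5, -42]}, {"hand": 0, "offset": [2, -5, -50]}, {"hand": 0, "offset": [2, -5, -58]}, {"hand": 0, "offset": [2, -5, -66]}, {"hand": 0, "offset": [2, -5, -74]}, {"hand": 0, "offset": [2, -5, -81]}, {"hand": 0, "offset": [2, -5, -86]}, {"hand": 0, "offset": [2, -5, -90]}]'

```text
$.series[0]: bad value
```

```bash
python3 - <<'E'
from h import *
b=capture("top");go((-8,-75,21));label(b)
im=metric(b,"top",.029,.44,.68,-.22,.26,1600);cv2.imwrite("pics/m1.png",im)
E
```

```text
t 3.275 tcp board [-107.7  -79.4] z 23.5 F [-0.5 -0.2  0.7] op 0.0001
rot [-0.3 -0.1 -0. ]
(-8, -75, 21) [  2.7  -4.9 -99.6]Traceback (most recent call last):
  File "<stdin>", line 2, in <module>
  File "h.py", line 37, in label
    cs,_=cv2.findContours(g,0,2);c=max(cs,key=cv2.contourArea);(u,v),wh,a=cv2.minAreaRect(c)
                                   ~~~^^^^^^^^^^^^^^^^^^^^^^^^
ValueError: max() iterable argument is empty
```

Call:
apply_moves --series '[{"hand": 0, "offset": [2, -5, -10], "delta_rot": [0, 0, 0]}, {"hand": 0, "offset": [2, -5, -18], "delta_rot": [0, 0, 0]}, {"hand": 0, "offset": [2, -5, -26], "delta_rot": [0, 0, 0]}, {"hand": 0, "offset": [2, -5, -34], "delta_rot": [0, 0, 0]}, {"hand": 0, "offset": [2, -5, -42], "delta_rot": [0, 0, 0]}, {"hand": 0, "offset": [2, -5, -50], "delta_rot": [0, 0, 0]}, {"hand": 0, "offset": [2, -5, -58], "delta_rot": [0, 0, 0]}, {"hand": 0, "offset": [2, -5, -66], "delta_rot": [0, 0, 0]}, {"hand": 0, "offset": [2, -5, -74], "delta_rot": [0, 0, 0]}, {"hand": 0, "offset": [2, -5, -81], "delta_rot": [0, 0, 0]}, {"hand": 0, "offset": [2, -5, -86], "delta_rot": [0, 0, 0]}, {"hand": 0, "offset": [2, -5, -90], "delta_rot": [0, 0, 0]}]'

```text
t: 4.78
tcp_pos: [0.5597, -0.0106, 0.0217]
tool_rot: [0.011, 0.708, 0.01, -0.707]
contact_force: [-0.6, 0.1, 0.4]
opening: 0.0003
```

```bash
python3 - <<'E'
from h import *
b=capture("scene");go((-8,-75,21))
im=metric(b,"scene",.029,.44,.68,-.22,.26,1600);cv2.imwrite("pics/m1.png",im)
E
```

```text
t 4.825 tcp board [-16.9 -74.9] z 21.7 F [ 0.3 -0.1 -0.4] op 0.0
rot [-0.3 -0.1 -0. ]
(-8, -75, 21) [ 0.7  0.1 -8.9]
```

View pics/m1.png

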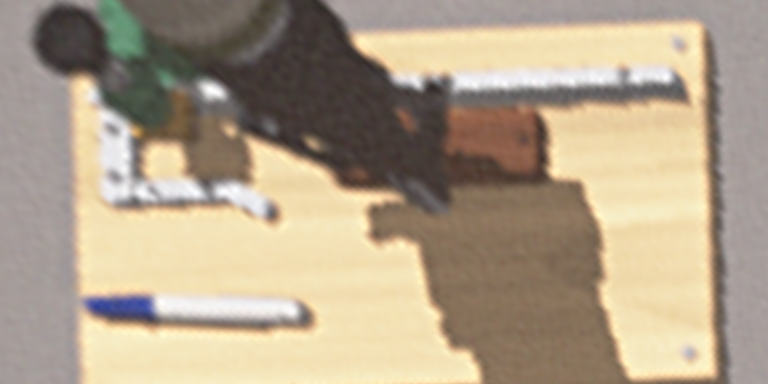

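The label has moved with the fingers and lies nearly parallel to the rail. Its right end is at crop (545,145), with about 8 mm left to the rail.

Call:
apply_moves --series '[{"hand": 0, "offset": [0.5, 0, -2], "delta_rot": [0, 0, 0]}, {"hand": 0, "offset": [0.5, 0, -4], "delta_rot": [0, 0, 0]}, {"hand": 0, "offset": [0.5, 0, -6], "delta_rot": [0, 0, 0]}, {"hand": 0, "offset": [0.5, 0, -7], "delta_rot": [0, 0, 0]}, {"hand": 0, "offset": [0.5, 0, -8], "delta_rot": [0, 0, 0]}, {"hand": 0, "offset": [0.5, 0, -8.5], "delta_rot": [0, 0, 0]}, {"hand": 0, "offset": [0.5, 0, -8.5], "delta_rot": [0, 0, 0]}]'

```text
t: 5.7
tcp_pos: [0.5688, -0.0104, 0.0212]
tool_rot: [0.011, 0.708, 0.01, -0.706]
contact_force: [-1.2, 0.4, -0.2]
opening: 0.0001
```

```bash
python3 - <<'E'
from h import *
go((-8,-75,21))
E
```

```text
t 5.7 tcp board [ -8.4 -74.9] z 21.2 F [-1.2  0.4 -0.2] op 0.0001
rot [-0.3 -0.1 -0. ]
(-8, -75, 21) [ 0.2  0.1 -0.4]
```

Call:
apply_moves --series '[{"hand": 0, "offset": [0, 0, -1], "delta_rot": [0, 0, 0]}, {"hand": 0, "offset": [0, 0, -2], "delta_rot": [0, 0, 0]}, {"hand": 0, "offset": [0, 0, -2], "delta_rot": [0, 0, 0]}]'

```text
t: 6.08
tcp_pos: [0.569, -0.0104, 0.0211]
tool_rot: [-0.011, -0.707, -0.01, 0.707]
contact_force: [-6.3, 0.1, 5.3]
opening: -0.0001
```

```bash
python3 - <<'E'
from h import *
go((-8,-75,21))
E
```

```text
t 6.075 tcp board [ -8.2 -75. ] z 21.1 F [-6.3  0.1  5.3] op -0.0001
rot [-0.3  0.1 -0. ]
(-8, -75, 21) [ 0.1 -0.  -0.2]
```

Call:
apply_moves --series '[{"hand": 0, "offset": [0, 0, 15], "delta_rot": [0, 0, 0]}, {"hand": 0, "offset": [0, 0, 30], "delta_rot": [0, 0, 0]}, {"hand": 0, "offset": [-50, 0, 30], "delta_rot": [0, 0, 0]}, {"hand": 0, "offset": [-50, 50, 10], "delta_rot": [0, 0, 0]}, {"hand": 0, "offset": [-50, 105, -29], "delta_rot": [0, 0, 0]}, {"hand": 0, "offset": [-50, 105, -29], "delta_rot": [0, 0, 0]}, {"hand": 0, "offset": [-50, 105, -29], "delta_rot": [0, 0, 0]}]'

```text
t: 6.95
tcp_pos: [0.6003, -0.1145, 0.0708]
tool_rot: [-0.01, -0.706, -0.01, 0.708]
contact_force: [0.7, 1.1, -0.3]
opening: -0.0
```

```bash
python3 - <<'E'
from h import *
b=capture("top");go((21,-175,21))
try: label(b)
except Exception as e: print(e)
cv2.imwrite("pics/m2.png",np.vstack([metric(c,n,.029,.50,.68,-.22,.26,1600) for c,n in((b,"top"),(capture("scene"),"scene"))]))
E
```

```text
t 7.0 tcp board [  19.2 -179. ] z 70.8 F [0.1 1.5 0.4] op -0.0001
rot [-0.2  0.1  0. ]
(21, -175, 21) [49.8 -4.  -1.9]
max() iterable argument is empty
```

View pics/m2.png

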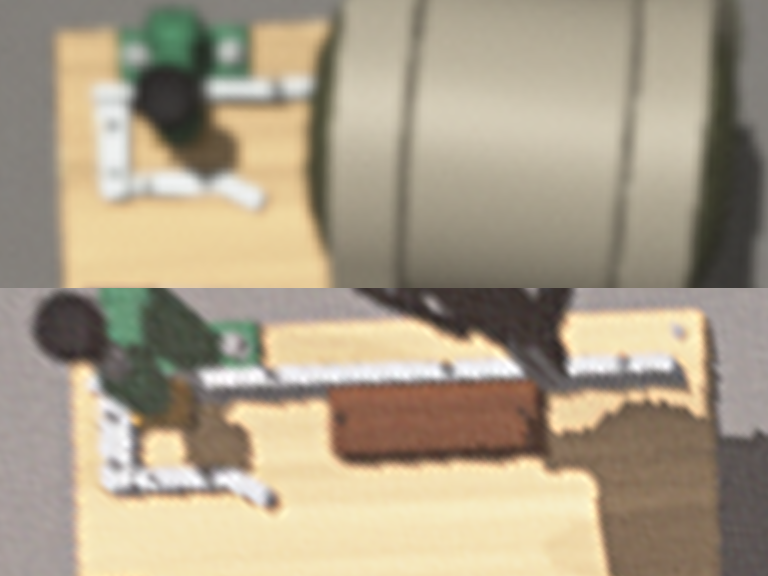

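The label lies flush on the rail: the scene crop shows its back edge along the rail from u=330 to 540. The fingers are past its right end. Next I lower them and slide it.

Call:
apply_moves --series '[{"hand": 0, "offset": [30, 0, -1], "delta_rot": [0, 0, 0]}, {"hand": 0, "offset": [50, 0, -2], "delta_rot": [0, 0, 0]}, {"hand": 0, "offset": [50, 0, -2], "delta_rot": [0, 0, 0]}, {"hand": 0, "offset": [50, -10, -2], "delta_rot": [0, 0, 0]}, {"hand": 0, "offset": [50, -18, -2], "delta_rot": [0, 0, 0]}, {"hand": 0, "offset": [50, -26, -2], "delta_rot": [0, 0, 0]}, {"hand": 0, "offset": [50, -34, -2], "delta_rot": [0, 0, 0]}, {"hand": 0, "offset": [50, -42, -2], "delta_rot": [0, 0, 0]}, {"hand": 0, "offset": [50, -50, -2], "delta_rot": [0, 0, 0]}, {"hand": 0, "offset": [50, -57, -2], "delta_rot": [0, 0, 0]}, {"hand": 0, "offset": [50, -64, -2], "delta_rot": [0, 0, 0]}, {"hand": 0, "offset": [50, -70, -2], "delta_rot": [0, 0, 0]}]'

```text
t: 8.55
tcp_pos: [0.5999, -0.0434, 0.0212]
tool_rot: [-0.011, -0.706, -0.01, 0.708]
contact_force: [-0.1, -4.0, 6.1]
opening: -0.0003
```

```bash
python3 - <<'E'
from h import *
go((21,-34,21),(21,-29.5,21))
cv2.imwrite("pics/m3.png",metric(capture("scene"),"scene",.029,.50,.68,-.22,.26,1600))
E
```

```text
t 8.55 tcp board [  21.5 -109. ] z 21.2 F [-0.1 -4.   6.1] op -0.0003
rot [-0.2  0.1 -0. ]
(21, -34, 21) [  0.2 -75.    0.8]
(21, -29.5, 21) [  0.2 -79.5   0.8]
```

View pics/m3.png

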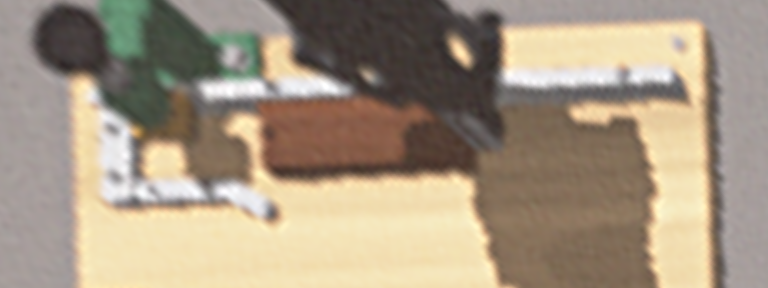

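It is sliding along flush. The left end is at crop (265,150), just short of the pocket mouth.

Call:
apply_moves --series '[{"hand": 0, "offset": [0, -7, 0], "delta_rot": [0, 0, 0]}, {"hand": 0, "offset": [0, -14, 0], "delta_rot": [0, 0, 0]}, {"hand": 0, "offset": [0, -21, 0], "delta_rot": [0, 0, 0]}, {"hand": 0, "offset": [0, -28, 0], "delta_rot": [0, 0, 0]}, {"hand": 0, "offset": [0, -35, 0], "delta_rot": [0, 0, 0]}, {"hand": 0, "offset": [0, -42, 0], "delta_rot": [0, 0, 0]}, {"hand": 0, "offset": [0, -49, 0], "delta_rot": [0, 0, 0]}, {"hand": 0, "offset": [0, -56, 0], "delta_rot": [0, 0, 0]}, {"hand": 0, "offset": [0, -63, 0], "delta_rot": [0, 0, 0]}, {"hand": 0, "offset": [0, -69, 0], "delta_rot": [0, 0, 0]}, {"hand": 0, "offset": [0, -73, 0], "delta_rot": [0, 0, 0]}]'

```text
t: 9.98
tcp_pos: [0.5973, 0.0307, 0.0213]
tool_rot: [-0.011, -0.706, -0.011, 0.708]
contact_force: [-0.1, -6.0, 5.2]
opening: 0.0
```

```bash
python3 - <<'E'
from h import *
go((21,-34,21),(21,-29.5,21))
E
```

```text
t 9.975 tcp board [ 21.4 -34.9] z 21.3 F [-0.1 -6.   5.2] op 0.0
rot [-0.2  0.1 -0. ]
(21, -34, 21) [ 0.3 -0.9  0.4]
(21, -29.5, 21) [ 0.3 -5.4  0.4]
```

Call:
apply_moves --series '[{"hand": 0, "offset": [0, -1.5, 0], "delta_rot": [0, 0, 0]}, {"hand": 0, "offset": [0, -3, 0], "delta_rot": [0, 0, 0]}, {"hand": 0, "offset": [0, -4.5, 0], "delta_rot": [0, 0, 0]}, {"hand": 0, "offset": [0, -5.5, 0], "delta_rot": [0, 0, 0]}, {"hand": 0, "offset": [0, -6.5, 0], "delta_rot": [0, 0, 0]}, {"hand": 0, "offset": [0, -6.5, 0], "delta_rot": [0, 0, 0]}]'

```text
t: 10.72
tcp_pos: [0.597, 0.0373, 0.0212]
tool_rot: [-0.011, -0.706, -0.011, 0.708]
contact_force: [-0.3, -2.9, 5.0]
opening: -0.0002
```

```bash
python3 - <<'E'
from h import *
go((21,-29.5,21))
cv2.imwrite("pics/m4.png",metric(capture("scene"),"scene",.029,.50,.68,-.10,.26,2000))
E
```

```text
t 10.725 tcp board [ 21.4 -28.3] z 21.2 F [-0.3 -2.9  5. ] op -0.0002
rot [-0.2  0.2 -0. ]
(21, -29.5, 21) [0.2 1.2 0.3]
```

View pics/m4.png

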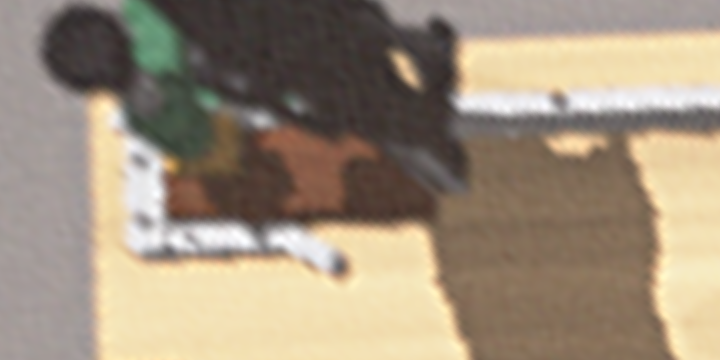

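The left end is nearly at the end stop, crop (168,190). I'll creep on until the force rises.

Call:
apply_moves --series '[{"hand": 0, "offset": [0, -1, 0], "delta_rot": [0, 0, 0]}, {"hand": 0, "offset": [0, -2, 0], "delta_rot": [0, 0, 0]}, {"hand": 0, "offset": [0, -2, 0], "delta_rot": [0, 0, 0]}, {"hand": 0, "offset": [0, -2, 0], "delta_rot": [0, 0, 0]}]'

```text
t: 11.28
tcp_pos: [0.5969, 0.0388, 0.0213]
tool_rot: [-0.011, -0.706, -0.01, 0.708]
contact_force: [0.7, -5.0, 4.9]
opening: -0.0001
```

```bash
python3 -c "
from h import *
go((21,-29.5,21))"
```

```text
t 11.275 tcp board [ 21.3 -26.7] z 21.3 F [ 0.7 -5.   4.9] op -0.0001
rot [-0.2  0.2 -0. ]
(21, -29.5, 21) [0.3 2.8 0.3]
```

Call:
apply_moves --series '[{"hand": 0, "offset": [0, -1, 0], "delta_rot": [0, 0, 0]}, {"hand": 0, "offset": [0, -2, 0], "delta_rot": [0, 0, 0]}, {"hand": 0, "offset": [0, -2, 0], "delta_rot": [0, 0, 0]}, {"hand": 0, "offset": [0, -2, 0], "delta_rot": [0, 0, 0]}]'

```text
t: 11.78
tcp_pos: [0.5969, 0.039, 0.0213]
tool_rot: [-0.011, -0.706, -0.009, 0.708]
contact_force: [1.1, -8.1, 5.1]
opening: 0.0001
```

```bash
python3 -c "
from h import *
go((21,-29.5,21))"
```

```text
t 11.775 tcp board [ 21.3 -26.5] z 21.3 F [ 1.1 -8.1  5.1] op 0.0001
rot [-0.3  0.2 -0.1]
(21, -29.5, 21) [0.3 3.  0.3]
```

Call:
apply_moves --series '[{"hand": 0, "offset": [0, -2, 0], "delta_rot": [0, 0, 0]}, {"hand": 0, "offset": [0, -4, 0], "delta_rot": [0, 0, 0]}, {"hand": 0, "offset": [0, -4, 0], "delta_rot": [0, 0, 0]}, {"hand": 0, "offset": [0, -4, 0], "delta_rot": [0, 0, 0]}]'

```text
t: 12.28
tcp_pos: [0.5968, 0.0393, 0.0213]
tool_rot: [-0.011, -0.706, -0.007, 0.708]
contact_force: [0.9, -14.6, 6.2]
opening: -0.0004
```

```bash
python3 -c "
from h import *
go((21,-29.5,21))"
```

```text
t 12.275 tcp board [ 21.2 -26.3] z 21.3 F [  0.9 -14.6   6.2] op -0.0004
rot [-0.5  0.2 -0.3]
(21, -29.5, 21) [0.4 3.2 0.2]
```

Call:
apply_moves --series '[{"hand": 0, "offset": [0, 12, 0], "delta_rot": [0, 0, 0]}, {"hand": 0, "offset": [0, 20, 0], "delta_rot": [0, 0, 0]}, {"hand": 0, "offset": [-40, 20, 30], "delta_rot": [0, 0, 0]}, {"hand": 0, "offset": [-40, 0, 59], "delta_rot": [0, 0, 0]}, {"hand": 0, "offset": [-40, -30, 59], "delta_rot": [0, 0, 0]}, {"hand": 0, "offset": [-20, -30, 59], "delta_rot": [0, 0, 0]}, {"hand": 0, "offset": [0, -30, 59], "delta_rot": [0, 0, 0]}, {"hand": 0, "offset": [0, -30, 59], "delta_rot": [0, 0, 0]}, {"hand": 0, "offset": [0, -30, 45], "delta_rot": [0, 0, 0]}, {"hand": 0, "offset": [0, -30, 35], "delta_rot": [0, 0, 0]}, {"hand": 0, "offset": [0, -30, 31], "delta_rot": [0, 0, 0]}, {"hand": 0, "offset": [0, -30, 31], "delta_rot": [0, 0, 0]}]'

```text
t: 13.78
tcp_pos: [0.5654, 0.0685, 0.0215]
tool_rot: [-0.011, -0.706, -0.007, 0.708]
contact_force: [0.5, -0.0, 0.5]
opening: 0.0002
```

```bash
python3 -c "
from h import *
go((-8,5,21))"
```

```text
t 13.775 tcp board [-9.2  4. ] z 21.5 F [ 0.5 -0.   0.5] op 0.0002
rot [-0.5  0.1 -0.3]
(-8, 5, 21) [ 0.5 -1.  -1.2]
```

Call:
apply_moves --series '[{"hand": 0, "offset": [0, 0, -1], "delta_rot": [0, 0, 0]}, {"hand": 0, "offset": [0, 0, -2], "delta_rot": [0, 0, 0]}, {"hand": 0, "offset": [0, 0, -3], "delta_rot": [0, 0, 0]}, {"hand": 0, "offset": [0, 0, -3], "delta_rot": [0, 0, 0]}]'

```text
t: 14.28
tcp_pos: [0.5663, 0.0684, 0.0214]
tool_rot: [-0.011, -0.705, -0.007, 0.709]
contact_force: [-6.5, 0.4, 4.8]
opening: -0.0002
```

```bash
python3 -c "
from h import *
go((-8,5,21),(-70,5,150),(-70,-120,150))"
```

```text
t 14.275 tcp board [-8.3  3.9] z 21.4 F [-6.5  0.4  4.8] op -0.0002
rot [-0.5  0.4 -0.4]
(-8, 5, 21) [ 0.4 -1.1 -0.3]
(-70, 5, 150) [-128.3    0.2   62.5]
(-70, -120, 150) [-127.5  125.2   61.4]
```

Call:
apply_moves --series '[{"hand": 0, "offset": [0, 0, 15], "delta_rot": [0, 0, 0]}, {"hand": 0, "offset": [-30, 0, 30], "delta_rot": [0, 0, 0]}, {"hand": 0, "offset": [-80, 0, 30], "delta_rot": [0, 0, 0]}, {"hand": 0, "offset": [-130, 50, 10], "delta_rot": [0, 0, 0]}, {"hand": 0, "offset": [-150, 110, -10], "delta_rot": [0, 0, 0]}, {"hand": 0, "offset": [-150, 170, -20], "delta_rot": [0, 0, 0]}, {"hand": 0, "offset": [-150, 230, -20], "delta_rot": [0, 0, 0]}, {"hand": 0, "offset": [-150, 260, -20], "delta_rot": [0, 0, 0]}, {"hand": 0, "offset": [-150, 260, -20], "delta_rot": [0, 0, 0]}]'

```text
t: 15.4
tcp_pos: [0.5925, -0.1943, 0.1727]
tool_rot: [-0.01, -0.705, -0.004, 0.709]
contact_force: [0.0, 0.8, 0.3]
opening: 0.0002
```

```bash
python3 - <<'E'
from h import *
b=capture("top");s=capture("scene")
label(b)
for cam in("top","scene"):
    for q,z in(("stamp_knob",.124),("label",.015)):
        for d in pinpoint(cam,q)[:2]: print(cam,q,np.round(d["uv"]),round(d["conf"],2),w2b(atz(cam,d["uv"],z)))
go((24,78,170),(24,78,135),(24,78,124))
cv2.imwrite("pics/m5.png",np.vstack([metric(c,n,.029,.54,.66,-.02,.24,2600) for c,n in((b,"top"),(s,"scene"))]))
E
```

```text
label board [23.5 30.1] size [40.21888351 89.69901276] corners [[43.7, 74.9], [43.5, -14.8], [3.3, -14.7], [3.5, 75.0]]
top stamp_knob [218. 176.] 0.43 [28.57938478 80.32194188]
top stamp_knob [159. 200.] 0.38 [-47.60077155 288.82070078]
top label [326. 246.] 0.75 [-230.98051463 -295.08386478]
top label [230. 182.] 0.66 [34.41432096 50.27200233]
scene stamp_knob [269. 165.] 0.51 [19.44781716 82.20312795]
scene stamp_knob [236. 145.] 0.17 [  4.34200125 234.79807652]
scene label [295. 299.] 0.91 [-232.09177717 -312.75116056]
scene label [191. 218.] 0.7 [-268.33518998  153.19131293]
t 15.7 tcp board [  10.5 -253.6] z 172.8 F [-0.3  0.1 -0.3] op 0.0
rot [-0.4  0.4 -0.3]
(24, 78, 170) [   0.8 -331.7  -11.3]
(24, 78, 135) [  35.8 -331.9  -11.6]
(24, 78, 124) [  46.8 -332.   -11.6]
```

View pics/m5.png

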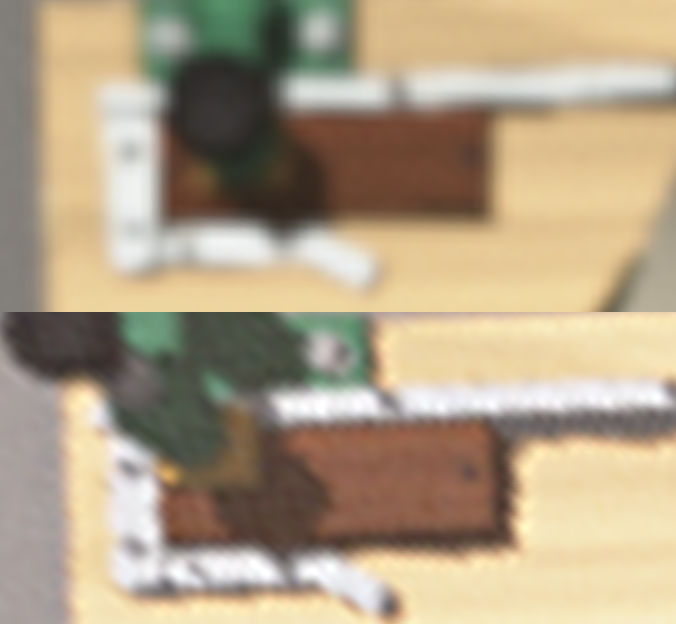

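Home: the right end is at y = -14.8 (target -15), flush along the rail and against the end stop. The knob agrees with board (24,78), so I press there next.

Call:
apply_moves --series '[{"hand": 0, "offset": [0, -60, -2], "delta_rot": [-0.4, 0.4, -0.3]}, {"hand": 0, "offset": [0, -120, -4], "delta_rot": [-0.4, 0.4, -0.3]}, {"hand": 0, "offset": [0, -180, -6], "delta_rot": [-0.4, 0.4, -0.3]}, {"hand": 0, "offset": [0, -240, -8], "delta_rot": [-0.4, 0.4, -0.3]}, {"hand": 0, "offset": [0, -300, -11], "delta_rot": [-0.4, 0.4, -0.3]}, {"hand": 0, "offset": [0, -332, -11.5], "delta_rot": [-0.4, 0.4, -0.3]}, {"hand": 0, "offset": [0, -332, -11.5], "delta_rot": [-0.4, 0.4, -0.3]}, {"hand": 0, "offset": [0, -332, -11.5], "delta_rot": [-0.4, 0.4, -0.3]}, {"hand": 0, "offset": [20, -332, -11.5], "delta_rot": [-0.4, 0.4, -0.3]}, {"hand": 0, "offset": [38, -332, -11.5], "delta_rot": [-0.4, 0.4, -0.3]}, {"hand": 0, "offset": [38, -332, -11.5], "delta_rot": [-0.4, 0.4, -0.3]}]'

```text
t: 17.08
tcp_pos: [0.5951, 0.1425, 0.1314]
tool_rot: [-0.012, -0.706, -0.011, 0.708]
contact_force: [0.2, 0.6, 0.8]
opening: -0.0002
```

```bash
python3 -c "
from h import *
go((24,78,124),(24,78,112))"
```

```text
t 17.075 tcp board [23.  76.9] z 131.4 F [0.2 0.6 0.8] op -0.0002
rot [-0.   0.1 -0.1]
(24, 78, 124) [ 7.4 -1.1 -1. ]
(24, 78, 112) [19.4 -1.1 -1. ]
```

Call:
apply_moves --series '[{"hand": 0, "offset": [4, -1, -1], "delta_rot": [0, 0, 0]}, {"hand": 0, "offset": [7, -1, -1], "delta_rot": [0, 0, 0]}, {"hand": 0, "offset": [10, -1, -1], "delta_rot": [0, 0, 0]}, {"hand": 0, "offset": [13, -1, -1], "delta_rot": [0, 0, 0]}, {"hand": 0, "offset": [16, -1, -1], "delta_rot": [0, 0, 0]}, {"hand": 0, "offset": [18, -1, -1], "delta_rot": [0, 0, 0]}, {"hand": 0, "offset": [20, -1, -1], "delta_rot": [0, 0, 0]}, {"hand": 0, "offset": [20, -1, -1], "delta_rot": [0, 0, 0]}]'

```text
t: 18.08
tcp_pos: [0.5963, 0.1434, 0.1118]
tool_rot: [-0.012, -0.707, -0.011, 0.707]
contact_force: [-0.2, -0.2, 6.8]
opening: 0.0001
```

```bash
python3 -c "
from h import *
go((24,78,124),(24,78,112))"
```

```text
t 18.075 tcp board [24.3 77.9] z 111.8 F [-0.2 -0.2  6.8] op 0.0001
rot [-0.   0.1 -0.1]
(24, 78, 124) [-12.2  -0.1   0.3]
(24, 78, 112) [-0.2 -0.1  0.3]
```

Just about at contact. Now press firmly.

Call:
apply_moves --series '[{"hand": 0, "offset": [1, 0, 0], "delta_rot": [0, 0, 0]}, {"hand": 0, "offset": [2, 0, 0], "delta_rot": [0, 0, 0]}, {"hand": 0, "offset": [3, 0, 0], "delta_rot": [0, 0, 0]}, {"hand": 0, "offset": [3, 0, 0], "delta_rot": [0, 0, 0]}]'

```text
t: 18.58
tcp_pos: [0.5965, 0.1435, 0.1114]
tool_rot: [0.012, 0.707, 0.011, -0.707]
contact_force: [-7.5, -1.8, 31.0]
opening: -0.0
```

```bash
python3 -c "
from h import *
go((24,78,112))"
```

```text
t 18.575 tcp board [24.5 77.9] z 111.4 F [-7.5 -1.8 31. ] op -0.0
rot [-0.1 -0.  -0. ]
(24, 78, 112) [-0.6 -0.1  0.5]
```

It is bottomed on the label at 31 N. I'll let it rise and retreat.

Call:
apply_moves --series '[{"hand": 0, "offset": [-1, 0, 0], "delta_rot": [0, 0, 0]}, {"hand": 0, "offset": [-5, 0, 0], "delta_rot": [0, 0, 0]}, {"hand": 0, "offset": [-10, 0, 0], "delta_rot": [0, 0, 0]}, {"hand": 0, "offset": [-16, 0, 0], "delta_rot": [0, 0, 0]}, {"hand": 0, "offset": [-40, 0, 0], "delta_rot": [0, 0, 0]}, {"hand": 0, "offset": [-65, 40, 0], "delta_rot": [0, 0, 0]}, {"hand": 0, "offset": [-65, 100, 0], "delta_rot": [0, 0, 0]}, {"hand": 0, "offset": [-65, 160, 0], "delta_rot": [0, 0, 0]}, {"hand": 0, "offset": [-65, 220, 0], "delta_rot": [0, 0, 0]}, {"hand": 0, "offset": [-65, 280, 0], "delta_rot": [0, 0, 0]}, {"hand": 0, "offset": [-65, 330, 0], "delta_rot": [0, 0, 0]}, {"hand": 0, "offset": [-65, 330, 0], "delta_rot": [0, 0, 0]}]'

```text
t: 20.08
tcp_pos: [0.6064, -0.1918, 0.1764]
tool_rot: [-0.01, -0.707, -0.008, 0.707]
contact_force: [-0.3, 1.1, 0.8]
opening: 0.0001
```

```bash
python3 - <<'E'
from h import *
b=capture("top");s=capture("scene")
label(b);go()
cv2.imwrite("pics/m6.png",np.vstack([metric(c,n,.029,.47,.66,-.04,.24,1600) for c,n in((b,"top"),(s,"scene"))]))
E
```

```text
label board [23.6 48.4] size [ 40.2347374  126.04343414] corners [[44.0, 111.3], [43.4, -14.8], [3.2, -14.6], [3.7, 111.5]]
t 20.175 tcp board [  23.7 -252.1] z 176.3 F [-0.   0.8  0.8] op -0.0
rot [-0.1  0.   0. ]
```

View pics/m6.png

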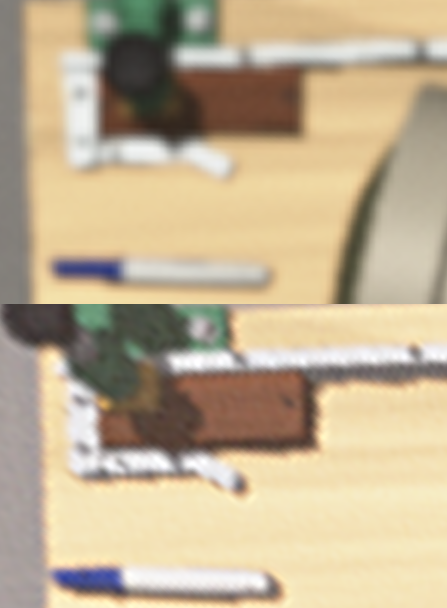

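The label is home, the knob is up, the pen is where it was, and the arm is clear.

```bash
python3 -c "
from bench import *
print(hand_in())"
```

```text
the job is handed in; nothing more can be done
None
```

The label is home in the corner and has been stamped. I handed the job in at about 20 s on the clock, with the arm clear; no verdict was reported.

- **To the rail:** I pushed the label flat against the rail with closed fingertips. The front contact matched a flush label to within 1 mm.
- **Into the corner:** I slid it left until it stopped at the end stop, confirmed with about 15 N. A light nudge against the rail followed.
- **Stamping:** I pressed the knob down 12–13 mm onto the label at about 31 N, then let it rise.

**Last checks:** The final image put the label's right end at board y -14.8 mm (target -15), lying along the rail. The knob was up again and the pen had not moved. The automatic outline of the label came out slightly short (126 × 40 mm instead of 130 × 42), with its centre at y 48.4 instead of 50. I put that down to the stamp hiding part of the label, since the end position and the push force agree that it is home.

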